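# Recharge the dry pot and hold its bayonet lid at the purge mark

### The arm

A 7-joint arm with a two-finger parallel gripper is mounted at the origin on a cart in front of the work surface, level with it; the furniture and walls round the work are solid. World frame = base frame: x ahead of the robot, y to its left, z up, the work surface at z = 0. Lengths are in m, angles in rad, forces in N, time in s.
With the tool pointing down it reaches from about 0.4 to 0.85 m from the base axis. Payload 4.5 kg.
Tool frame: the origin (TCP) lies at the very end of the fingers, on their centre line; the grasp point (between the pads) lies 19 mm behind it; z points along the fingers, y is the line along which they close (so a half turn about z gives the same grasp; the last joint's range is limited). The gripper opens to 88 mm and grips with 3 to 60 N. Pads are 18 mm wide; open, the fingers measure 123 mm over their backs; the gripper's body (75 mm by 187 mm) begins 45 mm behind the grasp point.
Start: joints at [-1.253, 0.689, -0.195, 1.565, 0.157, 0.902, -0.215], TCP at [0.175, 0.6, 0.239] pointing down, gripper open.
Joint ranges: [-3.01, 3.01], [-0.46, 2.08], [-1.47, 1.51], [0.13, 2.56], [-1, 4.14], [0.04, 2.09], [-2.66, 2.66]. Speed limits (rad/s): [2.57, 2.57, 3.14, 3.14, 3.14, 3.14, 3.14].

### API

Orientations are given as a rotation vector (axis times angle).
In Python, from plant import ctrl, optics, ticket, finder gives the robot as it stands.
- The arm moves only by the shell command python3 -m crank 'ROWS' [FORCE]. ROWS is JSON, a list of rows, each an object of numbers: "x", "y", "z": the shift along the tool's x, y, z in cm; "turn": the turn about the tool's z in rad; "hand": the finger opening in cm, from 0 to 8.81. A call has exactly 5 rows; each row is the pose to reach, as a shift and turn from the pose commanded when the call began, along the tool's axes at that moment; what a row does not reach only later rows make up. A row lasts 1/8 s, in which the tool goes at most 62.5 mm and 10.7 degrees, less where a joint would pass 70% of its speed; a pose out of reach is approached as far as the arm can. A call with a gripper value outside its range is refused whole. The fingers move at their own pace and stop on an object; FORCE is the grip in N (left out, the last holds). Time passes only in rows, so rows that repeat a pose let the fingers close, or fill a call up. It gives the time, the measured TCP pose, the force, the opening and the grip force at its end, in the units of the state.
- ctrl.get_obs(): the state, without advancing time (a new reading comes with each control period).
- optics.capture(name): name is "scene" or "top"; returns the picture (480x640x3 uint8, blue, green, red); there is no depth.
- optics.camera_params(name): a dict with "fx", "fy", "cx", "cy" (pixels), "R" (3x3) and "t" (3): a world point X has camera coordinates R X + t. Camera axes: x right, y down, z forward; pixel columns grow to the right and rows downward; lengths in m; the calibration is good to about 2 mm. A picture is of the moment at which its call begins. camera_params takes no time and is no camera call.
- ticket.sign_off(): hands the job in; it is judged then, once.
Trained networks look in the newest picture that a camera, given by its name, has taken for a name from the list of things; names that differ only in an ending like _2 or _b are one class to them, and where a whole thing is asked for, a point or a joint stands for the part that bears it (a point fixed in the world has none). Each returns a list of dicts, best first, with "score" (0 to 1); they miss things now and then, are a little off and sometimes report something else, mostly with a low value. They report only what shows in the picture. A call takes as long as a camera call.
- finder.find_in(camera, name): "extent" ([left, top, right, bottom] as shares, 0 to 1, of the picture: columns of its width, rows of its height, round what is visible of it).
- finder.tip_of(camera, name): "xy" ([column, row] as shares, 0 to 1, of the picture: columns of its width, rows of its height: a listed point, or the origin of a listed thing).
The state is a dict: "t": time; "joint_pos": joint angles; "joint_velocities": joint speeds; "joint_torque": joint torques, N m; "ee_pos": TCP position; "tool_rot": TCP orientation; "ft_force": force on the tool from outside, world axes, zero at the start; "ft_torque": the same for the moment, N m; "opening": finger opening in m; "gripper_force": force on a finger pad.
Only numpy, scipy, OpenCV 4.12 (cv2) and the standard library are available. Lean on these libraries where they do the work, as an engineer would, in place of code of your own. Each camera call takes 0.05 s, during which the arm holds its last target. There are 200 camera calls.

### The job

Make the dry pot ready for purging: set the desiccant cartridge into the open pot, its hole over the centre post, right down on the pot's floor, and let it go. Then fit the bayonet lid with its two pins through the entry slots, fully home, and turn it clockwise against the spring to the double purge mark, half-way to the lock, without running it into the lock plunger. Finish while still holding the lid there, because the spring turns it back if it is let go; leave the other things on the bench where they are.

Things in the scene. Friction and masses are not known exactly. Their poses are not given: they have to be found in the camera images.
- pot: round aluminium pot fixed to the bench, open at the top. Origin: centre of its underside, on the bench; z up. Foot disc 140 mm across, 8 mm thick; body 110 mm across; collar 124 mm across from 52 to 60 mm height. Mouth 84 mm across; inside 100 mm across below the collar. Two entry slots for the lid's pins cut the collar on the pot's +x and -x sides; both sides are alike
- pot_rim (a point): centre of the mouth at the collar's top, 60 mm above the bench, on the pot's axis
- pot_floor (a point): middle of the pot's inner floor, on the pot's axis, 8 mm above the bench
- post_tip (a point): top of the steel post, 12 mm across with a coned tip, that stands on the pot's axis; 38 mm above the bench
- entry_slot (a point): entry slot on the pot's +x side (another at -x), marked by a single line on the collar (open); 15 mm wide, reaching 50 mm from the axis; point on the collar's top, 46 mm from the axis. Below it runs the pins' track, clockwise seen from above; anticlockwise it is blocked
- purge_mark (a point): double line on the collar's top, 45 degrees (0.785 rad) clockwise of the entry slot seen from above, with a second one opposite; point 57 mm from the axis. The grip bar's line must point at it. A round dot 90 degrees clockwise of the slot marks locked
- plunger_button (a point): black button of the lock plunger on the pot's side, 80 mm from the axis, 45 mm high, 80 degrees clockwise of +x; sticks out, not to be used. A brass hose fitting sticks out too, 90 mm from the axis, 26 mm high, 35 degrees anticlockwise of +x
- lid: bayonet lid, 0.15 to 0.24 kg, standing on its skirt. Origin: centre of the skirt's underside; z up. Skirt 81 mm across, hollow, 24 mm high, chamfered below; then a disc 102 mm across up to 31 mm. Home in the pot its disc lies on the collar, origin 36 mm above the pot's. 1.5 mm play all round in the mouth, 2.5 mm either side of the pins in the slots. Same after a half turn
- lid_bar (a point): on the lid's axis in its black grip bar, 49 mm above the lid's origin; the bar runs along the lid's x, 82 mm long, 14 mm thick, upright from 31 to 57 mm above the origin. Home at the open mark the bar lies along the pot's x axis
- lid_pin (a point): end of the lid's +x pin, 47.5 mm from the axis, 8.5 mm above the lid's origin; the two round-ended steel pins, 10 mm thick, stick out of the skirt along +x and -x, in line with the grip bar
- cartridge: desiccant cartridge, 0.11 to 0.23 kg: perforated steel ring drum 65 mm across, 22 mm high, a hole 16 mm across through its middle. Origin: centre of its underside; z up. Seated in the pot its origin is 8 mm above the pot's and its strap's top 4 mm below the rim. Stands on the bench; lid and cartridge may have changed places, one left, one right
- cartridge_strap (a point): middle of the black strap grip over the cartridge, on its axis, 43.5 mm above its origin; the grip runs along the cartridge's x, 52 mm long, 10 mm thick, from 39 to 48 mm height, on two legs 24 mm either side, free between them for 45 mm
- purge_ring (a joint): spring-return ring in the pins' track, rad; 0 at rest, grows as the lid's pins push it clockwise. It reads about 0.05 less than the lid's angle from open: about 0.73 at the purge mark. It takes 0.13 N m at first, 0.17 N m at the purge mark, plus the lid's friction, and turns the lid back when let go
- lock_plunger (a joint): spring plunger of the lock, m; 0 at rest, pushed out 2 to 4 mm while a pin of the lid passes it. A pin meets it about 72 degrees clockwise of open and clicks in behind it at about 90
- hex_keys: black folding hex key set, 35x94x26 mm, between the task's things; leave it alone
- spring_clamp: orange spring clamp, 51x100x17 mm, on the left near the front edge; leave it alone
- fixture_block: aluminium block with dowels, 50x80x37 mm, right of the pot; leave it alone
- tape_red: roll of red tape 62 mm across, lying on a black roll right of the pot; leave it alone
- tape_black: roll of black tape 60 mm across, under the red one; leave it alone
- flux_tin: shallow tin 53 mm across, 22 mm high, on the right; leave it alone
- bearing: ball bearing 47 mm across, 14 mm high, on the right; leave it alone
- bin_1: blue parts bin 66x111x52 mm, on the left; leave it alone

How it is judged:
On the way, in this order (a step that is already met when the one before it is completed fails the run):
1. the cartridge sits on the pot's floor with the post through its hole, let go (horizontal distance between cartridge and pot_floor below 0.006 m and z of cartridge in the frame of pot_floor below 0.003 m and angle between cartridge's own z axis and vertical below 0.1 rad and contact force between the fingers and cartridge below 0.3 N), for 0.2 s.
2. the lid is fully home in the collar (horizontal distance between lid and pot below 0.004 m and z of lid in the frame of pot below 0.0385 m and angle between lid's own z axis and vertical below 0.06 rad), for 0.1 s.
At the end, for the whole second after the job is handed in: Cartridge on the pot floor over the post (6 mm of the axis, 3 mm of the floor); lid home (4 mm of the axis, 2.5 mm in height, level), its bar 45 degrees clockwise of open within 8.5, spring ring pushed round, lock plunger at rest; fingers still hold the lid (over 1 N), lid still (all of step 2 and horizontal distance between cartridge and pot_floor below 0.006 m and z of cartridge in the frame of pot_floor below 0.003 m and angle between the x axis of lid and the x axis of pot, either way round between 0.635 and 0.935 rad and value of joint purge_ring above 0.5 rad and value of joint lock_plunger below 0.0008 m and contact force between the fingers and lid above 1 N and angular speed of lid below 0.15 rad/s); the arm keeps its last pose, push and grip.
It fails at once if the lid was turned into the lock plunger (value of joint lock_plunger above 0.001 m).
It fails at once if another thing on the bench was moved more than 20 mm (distance of any of hex_keys, spring_clamp, fixture_block, tape_red, tape_black, flux_tin, bearing, bin_1 from where it was at the start of the episode above 0.02 m).
It also fails if it takes over 53 s, if anything falls off the work surface, if the arm or the gripper's body presses on something with over 40 N, if the wrist force passes 120 N, or if a joint passes its speed limit or range.

## Working session

There is one attempt and no reset: what is moved stays moved. The work goes in short steps, Python scripts to look and compute and a shell command to move; the robot and the scene stay as the last step left them, time stands still between calls to the robot, and variables do not carry over. Pictures are saved under pics/ and viewed, at most 10 in all, crops included, and the job is handed in when it is done.

```bash
ls; mkdir -p pics; cat > h.py <<'E'
import numpy as np, cv2
from scipy.spatial.transform import Rotation as Ro
from plant import ctrl, optics, ticket, finder
def ray(cam,u,v):
    p=optics.camera_params(cam); R=np.array(p["R"]);t=np.array(p["t"])
    d=R.T@np.array([(u-p["cx"])/p["fx"],(v-p["cy"])/p["fy"],1]); return -R.T@t,d
def onz(cam,u,v,z):
    c,d=ray(cam,u,v); return c+d*(z-c[2])/d[2]
def proj(cam,X):
    p=optics.camera_params(cam); x=np.array(p["R"])@np.array(X)+np.array(p["t"])
    return x[0]/x[2]*p["fx"]+p["cx"],x[1]/x[2]*p["fy"]+p["cy"]
def tips(cam,name,z,n=2):
    r=finder.tip_of(cam,name)[:n]
    return [(round(q["score"],2),np.round([q["xy"][0]*640,q["xy"][1]*480],1),np.round(onz(cam,q["xy"][0]*640,q["xy"][1]*480,z),4)) for q in r]
def shift(target,yaw_y=None):
    """cm shift in tool axes of commanded pose; target TCP xyz"""
    o=ctrl.get_obs(); R=Ro.from_rotvec(o["tool_rot"]).as_matrix()
    return np.round(R.T@(np.array(target)-o["ee_pos"])*100,2)
E
python3 - <<'E'
from h import *
for c in ("scene","top"):
    im=optics.capture(c); cv2.imwrite(f"pics/{c}0.png",im)
    p=optics.camera_params(c); print(c,-np.array(p["R"]).T@np.array(p["t"]),p["fx"])
    for n,z in (("pot_rim",.06),("entry_slot",.06),("purge_mark",.06),("post_tip",.038),("plunger_button",.045),("lid_bar",.049),("lid_pin",.0085),("cartridge_strap",.0435)):
        print(n,tips(c,n,z))
o=ctrl.get_obs(); print(o["t"],o["ee_pos"],Ro.from_rotvec(o["tool_rot"]).as_matrix().round(3))
E
```

```text
pics
scene [-0.07733891 -0.49431272  0.69273734] 436.8153267406899
pot_rim [(0.86, array([393.8, 243.5]), array([ 0.6163, -0.3007,  0.06  ])), (0.3, array([238.8, 263.4]), array([ 0.4082, -0.0411,  0.06  ]))]
entry_slot [(0.69, array([405. , 236.2]), array([ 0.6505, -0.3137,  0.06  ]))]
purge_mark [(0.64, array([293.3, 285.9]), array([ 0.4075, -0.1726,  0.06  ])), (0.63, array([421.4, 242.1]), array([ 0.6487, -0.3518,  0.06  ]))]
post_tip [(0.71, array([394.1, 252.3]), array([ 0.6137, -0.305 ,  0.038 ])), (0.38, array([452.4, 314.5]), array([ 0.5038, -0.4645,  0.038 ]))]
plunger_button [(0.77, array([428.4, 265.1]), array([ 0.6032, -0.3846,  0.045 ]))]
lid_bar [(0.67, array([402.8, 329.3]), array([ 0.4185, -0.3955,  0.049 ]))]
lid_pin [(0.78, array([401.9, 323. ]), array([ 0.4631, -0.3825,  0.0085]))]
cartridge_strap []
top [ 0.44335627 -0.14259926  1.25384065] 477.4244789614129
pot_rim [(0.6, array([384.2, 204.9]), array([ 0.6162, -0.3061,  0.06  ]))]
entry_slot [(0.59, array([388.6, 185.3]), array([ 0.6664, -0.3184,  0.06  ]))]
purge_mark [(0.64, array([403.4, 192.4]), array([ 0.6479, -0.3557,  0.06  ])), (0.38, array([389.7, 187.2]), array([ 0.6614, -0.321 ,  0.06  ]))]
post_tip [(0.96, array([384.9, 204.1]), array([ 0.6215, -0.311 ,  0.038 ]))]
plunger_button [(0.86, array([415.5, 210.6]), array([ 0.6031, -0.3884,  0.045 ])), (0.28, array([445.9, 201.6]), array([ 0.6257, -0.4676,  0.045 ]))]
lid_bar [(0.87, array([421.4, 279.8]), array([ 0.4262, -0.3981,  0.049 ]))]
lid_pin [(0.77, array([411.6, 262.5]), array([ 0.471 , -0.3821,  0.0085]))]
cartridge_strap [(0.91, array([320.9, 271.8]), array([ 0.4494, -0.1443,  0.0435]))]
0.9 [0.17500693 0.60003409 0.23875295] [[-0.96  0.28  0.  ]
 [ 0.28  0.96  0.  ]
 [-0.    0.   -1.  ]]
```

```bash
python3 - <<'E'
import cv2
a=cv2.imread("pics/top0.png")[150:330,260:480]; cv2.imwrite("pics/t1.png",cv2.resize(a,None,fx=3.3,fy=3.3,interpolation=cv2.INTER_CUBIC))
E
```

```text
(no output)
```

View pics/t1.png

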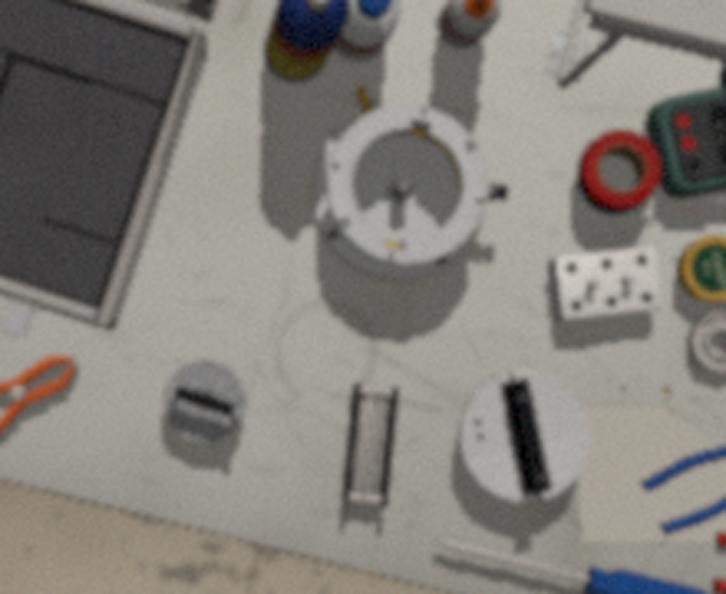

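View pics/scene0.png

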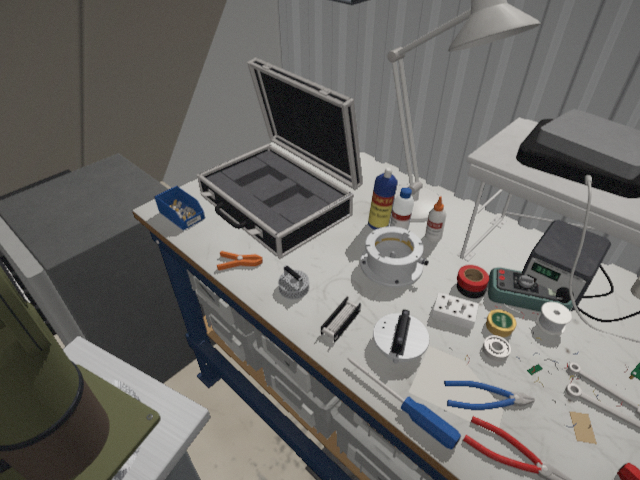

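```bash
cat > fit.py <<'E'
from h import *
from scipy.optimize import least_squares
M={"pot":{"pot_rim":[(0,0,.06)],"post_tip":[(0,0,.038)],"entry_slot":[(.046,0,.06),(-.046,0,.06)],
 "purge_mark":[(.057*.7071,-.057*.7071,.06),(-.057*.7071,.057*.7071,.06)],"plunger_button":[(.08*np.cos(1.396),-.08*np.sin(1.396),.045)]},
 "lid":{"lid_bar":[(0,0,.049)],"lid_pin":[(.0475,0,.0085),(-.0475,0,.0085)],"lid":[(0,0,0)]},
 "cartridge":{"cartridge_strap":[(0,0,.0435)],"cartridge":[(0,0,0)]}}
def fit(objs,x0,n=3,cams=("scene","top")):
    D={o:[] for o in objs}
    for _ in range(n):
        for c in cams:
            optics.capture(c)
            for o in objs:
                for nm in M[o]:
                    for q in finder.tip_of(c,nm)[:2 if len(M[o][nm])>1 else 1]:
                        if q["score"]>.4: D[o].append((c,nm,np.array(q["xy"])*[640,480],q["score"]))
    out={}
    for o in objs:
        def res(p,full=False):
            r=[];C,S=np.cos(p[2]),np.sin(p[2])
            for c,nm,uv,s in D[o]:
                e=[np.array(proj(c,(p[0]+C*a-S*b,p[1]+S*a+C*b,z)))-uv for a,b,z in M[o][nm]]
                r.append(min(e,key=np.linalg.norm)*s)
            return np.ravel(r)
        s=least_squares(res,x0[o],loss="soft_l1"); out[o]=s.x
        print(o,s.x.round(4),"deg",np.degrees(s.x[2]).round(1))
        for (c,nm,uv,sc),e in zip(D[o],res(s.x).reshape(-1,2)): print("  ",c,nm,uv.round(1),e.round(1))
    return out
E
python3 - <<'E'
from fit import *
r=fit(["pot","lid","cartridge"],{"pot":[.617,-.306,-.2],"lid":[.422,-.396,.25],"cartridge":[.449,-.144,0]},2)
im=cv2.imread("pics/top0.png")
print("strap ends",onz("top",260+180/3.3,150+392/3.3,.048),onz("top",260+232/3.3,150+410/3.3,.048))
print("bar ends",onz("top",260+513/3.3,150+382/3.3,.057),onz("top",260+540/3.3,150+490/3.3,.057))
print("bottle",onz("scene",380,226,0),onz("scene",386,174,.15),onz("scene",400,228,0))
E
```

```text
pot [ 0.6124 -0.3049 -0.2211] deg -12.7
   scene pot_rim [392.4 244.4] [2.1 0.6]
   scene post_tip [394.2 253.8] [-0.3 -1.1]
   scene entry_slot [403.6 236.1] [ 2.9 -1.5]
   scene entry_slot [470.4 282.7] [-46.  -34.6]
   scene purge_mark [452.3 313.9] [-23.4 -52.5]
   scene purge_mark [420.3 243.5] [0.5 0.3]
   scene plunger_button [427.4 264.1] [ 1.4 -0.4]
   top pot_rim [383.8 209.8] [-0.1 -2.4]
   top post_tip [382.5 205.1] [0.  1.5]
   top entry_slot [388.9 186.3] [-1.2  2. ]
   top entry_slot [413.3 264.1] [-20.6 -24.8]
   top purge_mark [404.2 192.5] [-1.5  1.5]
   top plunger_button [413.6 209. ] [ 0.3 -0.3]
   scene pot_rim [393.8 246.6] [ 0.9 -1.1]
   scene entry_slot [403.5 232.4] [2.6 1.8]
   scene purge_mark [421.6 244.5] [-0.4 -0.4]
   scene plunger_button [425.9 261.4] [2.2 1.4]
   top pot_rim [384.3 205.1] [-0.4  0.9]
   top post_tip [382.4 206.1] [0.2 1.5]
   top entry_slot [387.2 185.1] [0.1 3.5]
   top purge_mark [404.8 193. ] [-2.2  1.2]
   top purge_mark [322.7 274.7] [ 31.7 -42.1]
   top plunger_button [414.3 208.3] [-0.2  0.1]
lid [ 0.4235 -0.394   0.2989] deg 
[... 497 characters left out ...]
e [ 0.448  -0.1477  0.    ] deg 0.0
   scene cartridge_strap [293.3 272.5] [0.1 1.2]
   scene cartridge [295.1 288. ] [-0.7  0.4]
   top cartridge_strap [320.5 274.9] [ 1.3 -2. ]
   top cartridge [322.1 272.9] [ 0.1 -0.4]
   scene cartridge_strap [296.1 274.7] [-2.4 -0.4]
   scene cartridge [294.2 289.2] [ 0.1 -0.6]
   top cartridge_strap [321.2 272.6] [ 0.6 -0.1]
   top cartridge [321.2 271. ] [0.6 0.8]
strap ends [ 0.45716742 -0.12843325  0.048     ] [ 0.44298439 -0.16796504  0.048     ]
bar ends [ 0.46164925 -0.3823358   0.057     ] [ 0.37958377 -0.40086808  0.057     ]
bottle [ 0.72698179 -0.22871376  0.        ] [ 0.72969248 -0.22784255  0.15      ] [ 0.74298572 -0.27511889  0.        ]
```

```bash
python3 -m crank '[{"x":0,"y":-5,"z":0},{"x":-3,"y":-10,"z":0},{"x":-8,"y":-15,"z":0},{"x":-13,"y":-19,"z":0},{"x":-17,"y":-22,"z":0,"hand":4}]' 20
```

```text
$[0]: bad value
```

```bash
python3 -m crank '[{"x":0,"y":-5,"z":0,"turn":0,"hand":8.8},{"x":-3,"y":-10,"z":0,"turn":0,"hand":8.8},{"x":-8,"y":-15,"z":0,"turn":0,"hand":6},{"x":-13,"y":-19,"z":0,"turn":0,"hand":4},{"x":-17,"y":-22,"z":0,"turn":0,"hand":4}]' 20
cat > circ.py <<'E'
from h import *
from scipy.optimize import minimize
def grad(cam,n):
    im=np.mean([optics.capture(cam).astype(np.float32) for _ in range(n)],0)
    g=cv2.GaussianBlur(cv2.cvtColor(im,cv2.COLOR_BGR2GRAY),(0,0),.8)
    return im,g
def circ(gs,circles,x0,rng=.008):
    """circles: (r,z,sign) sign=+1 if brighter inside. maximise contrast across circle"""
    a=np.linspace(0,2*np.pi,120,endpoint=False)
    def pts(cam,x,y,r,z):
        P=np.c_[x+r*np.cos(a),y+r*np.sin(a),np.full_like(a,z)]
        p=optics.camera_params(cam); Q=P@np.array(p["R"]).T+np.array(p["t"])
        return (Q[:,:2]/Q[:,2:]*[p["fx"],p["fy"]]+[p["cx"],p["cy"]]).astype(np.float32)
    def f(q):
        s=0
        for cam,g in gs.items():
            for r,z in circles:
                A=[cv2.remap(g,*[pts(cam,q[0],q[1],r+d,z)[:,i].reshape(1,-1).copy() for i in (0,1)],cv2.INTER_LINEAR)[0] for d in (-.002,.002)]
                s+=np.minimum(np.abs(A[0]-A[1]),60).mean()
        return -s
    G=[(f((x0[0]+i,x0[1]+j)),x0[0]+i,x0[1]+j) for i in np.arange(-rng,rng+.0001,.001) for j in np.arange(-rng,rng+.0001,.001)]
    b=min(G); s=minimize(f,b[1:],method="Nelder-Mead",options={"initial_simplex":[b[1:],(b[1]+.001,b[2]),(b[1],b[2]+.001)]})
    return s.x.round(4),round(s.fun,1)
def bar(im,cam,c,z,rad,th=60):
    """PCA direction & centre of dark pixels near world c at height z"""
    H,W=im.shape[:2]; u,v=proj(cam,(c[0],c[1],z)); pts=[]
    for y in range(int(v)-30,int(v)+31):
        for x in range(int(u)-30,int(u)+31):
            if im[y,x].max()<th:
                P=onz(cam,x,y,z)
                if np.hypot(P[0]-c[0],P[1]-c[1])<rad: pts.append(P[:2])
    pts=np.array(pts); m=pts.mean(0); w,V=np.linalg.eigh(np.cov((pts-m).T)); d=V[:,1]
    return len(pts),m.round(4),np.degrees(np.arctan2(d[1],d[0])).round(1),np.sqrt(w*12).round(4)
E
python3 - <<'E'
from circ import *
I={};G={}
for c in("top","scene"): I[c],G[c]=grad(c,4)
for n,cs,x0 in(("pot",[(.062,.06),(.042,.06)],(.613,-.305)),("lid",[(.051,.031)],(.4235,-.394)),("cart",[(.0325,.022)],(.448,-.147))):
    print(n,[circ({c:G[c]},cs,x0) for c in G],circ(G,cs,x0))
for c in G:
    print(c,"lid",bar(I[c],c,(.423,-.394),.057,.05),"strap",bar(I[c],c,(.448,-.147),.048,.03))
E
```

```text
t: 3.72
ee_pos: [0.2775, 0.3396, 0.239]
tool_rot: [0.444, 3.109, 0.001]
ft_force: [-0.1, -0.7, -0.2]
opening: 0.0603
gripper_force: 0.0Traceback (most recent call last):
  File "<stdin>", line 5, in <module>
  File "circ.py", line 21, in circ
    G=[(f((x0[0]+i,x0[1]+j)),x0[0]+i,x0[1]+j) for i in np.arange(-rng,rng+.0001,.001) for j in np.arange(-rng,rng+.0001,.001)]
        ~^^^^^^^^^^^^^^^^^^^
  File "circ.py", line 18, in f
    A=[cv2.remap(g,*[pts(cam,q[0],q[1],r+d,z)[:,i].reshape(1,-1).copy() for i in (0,1)],cv2.INTER_LINEAR)[0] for d in (-.002,.002)]
                     ~~~^^^^^^^^^^^^^^^^^^^^^
  File "circ.py", line 12, in pts
    p=optics.camera_params(cam); Q=P@np.array(p["R"]).T+np.array(p["t"])
ValueError: time passes only in moves, steps and waits
```

```bash
python3 - <<'E'
s=open('h.py').read()
s=s.replace('def ray','_C={c:optics.camera_params(c) for c in("top","scene")}\ndef ray').replace('p=optics.camera_params(cam)','p=_C[cam]');open('h.py','w').write(s)
s=open('circ.py').read().replace('optics.camera_params(cam)','_C[cam]').replace('from h import *','from h import *\nfrom h import _C');open('circ.py','w').write(s)
E
python3 - <<'E'
from circ import *
I={};G={}
for c in("top","scene"): I[c],G[c]=grad(c,3)
for n,cs,x0 in(("pot",[(.062,.06),(.042,.06)],(.613,-.305)),("lid",[(.051,.031)],(.4235,-.394)),("cart",[(.0325,.022)],(.448,-.147))):
    print(n,[circ({c:G[c]},cs,x0) for c in G],circ(G,cs,x0))
for c in G:
    print(c,"lid",bar(I[c],c,(.423,-.394),.057,.05),"strap",bar(I[c],c,(.448,-.147),.048,.03))
E
```

```text
pot [(array([ 0.6165, -0.3036]), np.float64(-48.7)), (array([ 0.6139, -0.3019]), np.float64(-80.5))] (array([ 0.6148, -0.3023]), np.float64(-124.6))
lid [(array([ 0.4195, -0.3959]), np.float64(-13.1)), (array([ 0.42  , -0.3931]), np.float64(-26.8))] (array([ 0.4198, -0.3937]), np.float64(-38.0))
cart [(array([ 0.45  , -0.1464]), np.float64(-14.5)), (array([ 0.4488, -0.1458]), np.float64(-24.7))] (array([ 0.4492, -0.1457]), np.float64(-38.8))
top lid (231, array([ 0.4202, -0.3895]), np.float64(-169.5), array([0.0176, 0.0817])) strap (44, array([ 0.4513, -0.1461]), np.float64(71.1), array([0.0068, 0.0405]))
scene lid (265, array([ 0.4083, -0.3936]), np.float64(-168.4), array([0.0188, 0.0762])) strap (79, array([ 0.4471, -0.145 ]), np.float64(69.7), array([0.0105, 0.046 ]))
```

```bash
python3 -m crank '[{"x":-4.3,"y":-3.8,"z":0,"turn":0.18,"hand":4},{"x":-8.6,"y":-7.6,"z":0,"turn":0.36,"hand":4},{"x":-12.9,"y":-11.4,"z":0,"turn":0.54,"hand":4},{"x":-17.2,"y":-15.2,"z":0,"turn":0.72,"hand":4},{"x":-21.4,"y":-18.8,"z":0,"turn":0.9,"hand":4}]'
cat > st.py <<'E'
from h import *
import sys
o=ctrl.get_obs();R=Ro.from_rotvec(o["tool_rot"]).as_matrix()
a=[float(v) for v in sys.argv[1:]]   # target x y z  yaw of tool y (deg)
print("t",o["t"],"tcp",np.round(o["ee_pos"],4),"y yaw",np.degrees(np.arctan2(R[1,1],R[0,1])).round(1),"j7",round(o["joint_pos"][6],2),"open",round(o["opening"],4),"F",np.round(o["ft_force"],1),"T",np.round(o["ft_torque"],2),"grip",round(o["gripper_force"],1),"tilt",np.degrees(np.arccos(-R[2,2])).round(2))
if a:
    y=np.degrees(np.arctan2(R[1,1],R[0,1])); d=(y-a[3]+180)%360-180
    print("shift cm",shift(a[:3]),"turn",np.radians(d).round(3))
E
python3 st.py .4492 -.146 .12 -19.5
```

```text
t: 5.05
ee_pos: [0.4303, 0.0993, 0.2388]
tool_rot: [1.76, 2.602, 0.001]
ft_force: [0.2, 0.4, 0.0]
opening: 0.0403
gripper_force: 0.0
t 5.05 tcp [0.4303 0.0993 0.2388] y yaw 21.8 j7 0.05 open 0.0403 F [0.2 0.4 0. ] T [-0.01 -0.03 -0.01] grip 0.0 tilt 0.04
shift cm [-23.48  -7.38  11.88] turn 0.722
```

```bash
python3 -m crank '[{"x":-4.7,"y":-1.5,"z":1,"turn":0.15,"hand":4},{"x":-9.4,"y":-3,"z":3,"turn":0.3,"hand":4},{"x":-14.1,"y":-4.5,"z":6,"turn":0.45,"hand":4},{"x":-18.8,"y":-5.9,"z":9,"turn":0.6,"hand":4},{"x":-23.5,"y":-7.4,"z":11.9,"turn":0.72,"hand":4}]' >/dev/null
python3 st.py .4492 -.146 .031 -19.5; python3 - <<'E'
from circ import *
im=optics.capture("scene"); cv2.imwrite("pics/s2.png",cv2.resize(im[150:350,200:465],None,fx=3,fy=3,interpolation=cv2.INTER_CUBIC))
E
```

```text
t 5.675 tcp [ 0.4501 -0.146   0.1187] y yaw -19.3 j7 0.06 open 0.0399 F [0.9 0.4 0.7] T [-0.08  0.07 -0.  ] grip 0.0 tilt 0.04
shift cm [-0.04 -0.09  8.77] turn 0.004
```

View pics/s2.png

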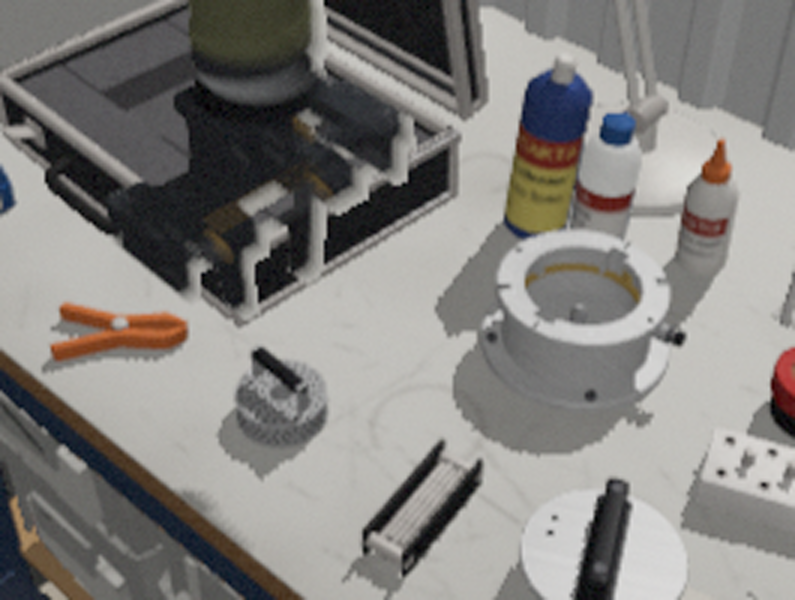

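```bash
python3 - <<'E'
from h import *
f=lambda u,v,z:onz("scene",200+u/3,150+v/3,z).round(3)
print("case",f(240,318,0),f(452,195,0), "top of corner",f(240,268,.06),f(455,140,.06))
print("bottle2",f(600,235,0))
print("slots",f(625,250,.06),f(532,325,.06),f(650,287,.06),f(502,272,.06),"plunger",f(678,337,.045))
E
```

```text
case [ 0.519 -0.067  0.   ] [ 0.733 -0.146  0.   ] top of corner [ 0.512 -0.076  0.06 ] [ 0.729 -0.147  0.06 ]
bottle2 [ 0.742 -0.276  0.   ]
slots [ 0.663 -0.317  0.06 ] [ 0.557 -0.287  0.06 ] [ 0.633 -0.347  0.06 ] [ 0.598 -0.247  0.06 ] plunger [ 0.609 -0.378  0.045]
```

```bash
python3 -m crank '[{"x":0,"y":-0.1,"z":3,"turn":0,"hand":4},{"x":0,"y":-0.1,"z":6,"turn":0,"hand":4},{"x":0,"y":-0.1,"z":8.7,"turn":0,"hand":4},{"x":0,"y":-0.1,"z":8.7,"turn":0,"hand":0},{"x":0,"y":-0.1,"z":8.7,"turn":0,"hand":0}]' 30 > /dev/null
python3 -m crank '[{"x":0,"y":0,"z":0,"turn":0,"hand":0},{"x":0,"y":0,"z":0,"turn":0,"hand":0},{"x":0,"y":0,"z":0,"turn":0,"hand":0},{"x":0,"y":0,"z":-1,"turn":0,"hand":0},{"x":0,"y":0,"z":-4,"turn":0,"hand":0}]' ; python3 st.py
```

```text
t: 6.98
ee_pos: [0.4474, -0.144, 0.0727]
tool_rot: [-2.557, -1.821, 0.003]
ft_force: [-0.4, -1.0, -1.7]
opening: 0.0097
gripper_force: 30.0
t 6.975 tcp [ 0.4474 -0.144   0.0727] y yaw -19.1 j7 0.07 open 0.0097 F [-0.4 -1.  -1.7] T [-0.09  0.09 -0.05] grip 30.0 tilt 0.2
```

```bash
python3 -m crank '[{"x":0,"y":0,"z":-2,"turn":0,"hand":0},{"x":0,"y":0,"z":-5,"turn":0,"hand":0},{"x":0,"y":0,"z":-7,"turn":0,"hand":0},{"x":0,"y":0,"z":-7,"turn":0,"hand":0},{"x":0,"y":0,"z":-7,"turn":0,"hand":0}]' ; python3 st.py .605 -.302 .14 -60; python3 - <<'E'
from circ import *
G={}
for c in("top","scene"): _,G[c]=grad(c,2)
o=ctrl.get_obs(); z=o["ee_pos"][2]-.031
cs=[(.0325,z+.022)]; x0=o["ee_pos"][:2]
print([circ({c:G[c]},cs,x0) for c in G],circ(G,cs,x0), x0)
E
```

```text
t: 7.6
ee_pos: [0.448, -0.1441, 0.1423]
tool_rot: [-2.558, -1.822, 0.001]
ft_force: [0.6, -0.1, -2.4]
opening: 0.0097
gripper_force: 30.0
t 7.6 tcp [ 0.448  -0.1441  0.1423] y yaw -19.1 j7 0.06 open 0.0097 F [ 0.6 -0.1 -2.4] T [-0.05  0.09  0.04] grip 30.0 tilt 0.07
shift cm [-9.79 19.99  0.2 ] turn 0.714
[(array([ 0.4402, -0.1419]), np.float64(-2.7)), (array([ 0.4431, -0.1459]), np.float64(-20.9))] (array([ 0.4429, -0.1459]), np.float64(-22.6)) [ 0.4480509 -0.1442585]
```

```bash
python3 -m crank '[{"x":-1.9,"y":4.2,"z":0,"turn":0.14,"hand":0},{"x":-3.8,"y":8.4,"z":0,"turn":0.28,"hand":0},{"x":-5.7,"y":12.7,"z":0,"turn":0.43,"hand":0},{"x":-7.6,"y":17,"z":0,"turn":0.57,"hand":0},{"x":-9.4,"y":21.1,"z":0,"turn":0.71,"hand":0}]' >/dev/null
python3 -m crank '[{"x":0,"y":0,"z":1,"turn":0,"hand":0},{"x":0,"y":0,"z":2,"turn":0,"hand":0},{"x":0,"y":0,"z":2.5,"turn":0,"hand":0},{"x":0,"y":0,"z":2.5,"turn":0,"hand":0},{"x":0,"y":0,"z":2.5,"turn":0,"hand":0}]' >/dev/null
python3 st.py .6167 -.3015 .105 -60; python3 - <<'E'
from circ import *
G={}
for c in("top","scene"):
    im,G[c]=grad(c,2); u,v=proj(c,(.615,-.3025,.06)); u,v=int(u),int(v)
    cv2.imwrite(f"pics/p3{c}.png",cv2.resize(im[v-50:v+40,u-50:u+50],None,fx=4,fy=4,interpolation=cv2.INTER_CUBIC))
a,b=[cv2.imread(f"pics/p3{c}.png") for c in G]; cv2.imwrite("pics/p3.png",np.hstack([a,b]))
o=ctrl.get_obs(); z=o["ee_pos"][2]-.031; x0=o["ee_pos"][:2]
for cs in ([(.0325,z+.022)],[(.0325,z)]): print([circ({c:G[c]},cs,x0) for c in G])
E
```

```text
t 9.05 tcp [ 0.6173 -0.302   0.1181] y yaw -59.7 j7 -0.35 open 0.0099 F [ 1.  1. -1.] T [-0.11  0.14  0.04] grip 30.0 tilt 0.03
shift cm [-0.03 -0.08  1.31] turn 0.005
[(array([ 0.6307, -0.3144]), np.float64(-5.3)), (array([ 0.6092, -0.3016]), np.float64(-15.8))]
[(array([ 0.602 , -0.2831]), np.float64(-6.2)), (array([ 0.616 , -0.3021]), np.float64(-23.3))][ WARN:0@2.432] global loadsave.cpp:1063 imwrite_ Unsupported depth image for selected encoder is fallbacked to CV_8U.
```

View pics/p3.png

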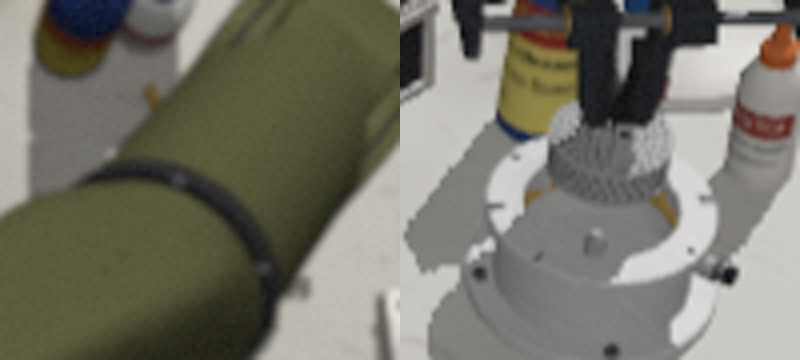

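```bash
python3 - <<'E'
from h import *
u,v=proj("scene",(.615,-.3025,.06)); print(onz("scene",int(u)-50+196/4,int(v)-50+236/4,.038))
E
python3 -m crank '[{"x":-0.15,"y":-0.1,"z":1,"turn":0,"hand":0},{"x":-0.15,"y":-0.1,"z":2,"turn":0,"hand":0},{"x":-0.15,"y":-0.1,"z":3,"turn":0,"hand":0},{"x":-0.15,"y":-0.1,"z":3.8,"turn":0,"hand":0},{"x":-0.15,"y":-0.1,"z":3.8,"turn":0,"hand":0}]' >/dev/null; python3 st.py .6155 -.302 .039 -60
```

```text
[ 0.61045177 -0.30367829  0.038     ]
t 9.875 tcp [ 0.6149 -0.3018  0.0786] y yaw -59.8 j7 -0.33 open 0.0097 F [-0.5 -0.8 -1.3] T [-0.03  0.13  0.  ] grip 30.0 tilt 0.11
shift cm [0.04 0.06 3.96] turn 0.004
```

```bash
python3 -m crank '[{"x":0,"y":0,"z":0.4,"turn":0,"hand":0},{"x":0,"y":0,"z":0.8,"turn":0,"hand":0},{"x":0,"y":0,"z":1.2,"turn":0,"hand":0},{"x":0,"y":0,"z":1.6,"turn":0,"hand":0},{"x":0,"y":0,"z":1.6,"turn":0,"hand":0}]' >/dev/null; python3 st.py .6155 -.302 .039 -60
```

```text
t 10.5 tcp [ 0.6152 -0.3019  0.0632] y yaw -59.8 j7 -0.33 open 0.0094 F [ 0.4  0.3 -2. ] T [-0.09  0.12  0.02] grip 30.0 tilt 0.05
shift cm [0.02 0.02 2.42] turn 0.004
```

```bash
python3 -m crank '[{"x":0,"y":0,"z":0.5,"turn":0,"hand":0},{"x":0,"y":0,"z":1,"turn":0,"hand":0},{"x":0,"y":0,"z":1.5,"turn":0,"hand":0},{"x":0,"y":0,"z":2,"turn":0,"hand":0},{"x":0,"y":0,"z":2,"turn":0,"hand":0}]' >/dev/null; python3 st.py .6155 -.302 .039 -60
```

```text
t 11.125 tcp [ 0.6152 -0.3019  0.0431] y yaw -59.8 j7 -0.32 open 0.0096 F [ 0.8 -1.  -2.2] T [-0.06  0.16 -0.02] grip 30.0 tilt 0.06
shift cm [0.02 0.03 0.41] turn 0.004
```

```bash
python3 -m crank '[{"x":0,"y":0,"z":0.2,"turn":0,"hand":0},{"x":0,"y":0,"z":0.3,"turn":0,"hand":0},{"x":0,"y":0,"z":0.4,"turn":0,"hand":0},{"x":0,"y":0,"z":0.5,"turn":0,"hand":0},{"x":0,"y":0,"z":0.5,"turn":0,"hand":0}]' >/dev/null; python3 st.py .6155 -.302 .039 -60
```

```text
t 11.75 tcp [ 0.6158 -0.3023  0.0417] y yaw -59.8 j7 -0.32 open 0.0095 F [-4.6  3.4 16.4] T [0.68 1.2  0.01] grip 30.0 tilt 0.07
shift cm [-0.01 -0.04  0.27] turn 0.004
```

```bash
python3 -m crank '[{"x":0,"y":0,"z":-0.1,"turn":0,"hand":0},{"x":0,"y":0,"z":-0.1,"turn":0,"hand":2.4},{"x":0,"y":0,"z":-0.1,"turn":0,"hand":2.4},{"x":0,"y":0,"z":-0.1,"turn":0,"hand":2.4},{"x":0,"y":0,"z":-0.1,"turn":0,"hand":2.4}]' >/dev/null; python3 st.py
python3 -m crank '[{"x":0,"y":0,"z":-2,"turn":0,"hand":2.4},{"x":0,"y":0,"z":-5,"turn":0,"hand":2.4},{"x":0,"y":0,"z":-9,"turn":0,"hand":2.4},{"x":0,"y":0,"z":-14,"turn":0,"hand":2.4},{"x":0,"y":0,"z":-14,"turn":0,"hand":4}]' >/dev/null; python3 st.py .420 -.394 .14 -78.5; python3 - <<'E'
from h import *
c="scene";im=np.mean([optics.capture(c).astype(np.float32) for _ in range(3)],0).astype(np.uint8)
u,v=map(int,proj(c,(.615,-.3025,.06)))
cv2.imwrite("pics/p4.png",cv2.resize(im[v-45:v+45,u-50:u+50],None,fx=6,fy=6,interpolation=cv2.INTER_CUBIC)); print(u-50,v-45)
E
```

```text
t 12.375 tcp [ 0.6155 -0.3021  0.0395] y yaw -59.8 j7 -0.32 open 0.0242 F [-1.2  0.9  0.4] T [-0.11  0.13  0.04] grip 0.0 tilt 0.01
t 13.0 tcp [ 0.6182 -0.3043  0.186 ] y yaw -59.8 j7 -0.37 open 0.0316 F [ 0.7 -0.2 -0.5] T [-0.07  0.15 -0.04] grip 0.0 tilt 0.62
shift cm [-21.67  -2.27   4.46] turn 0.327
344 199
```

View pics/p4.png

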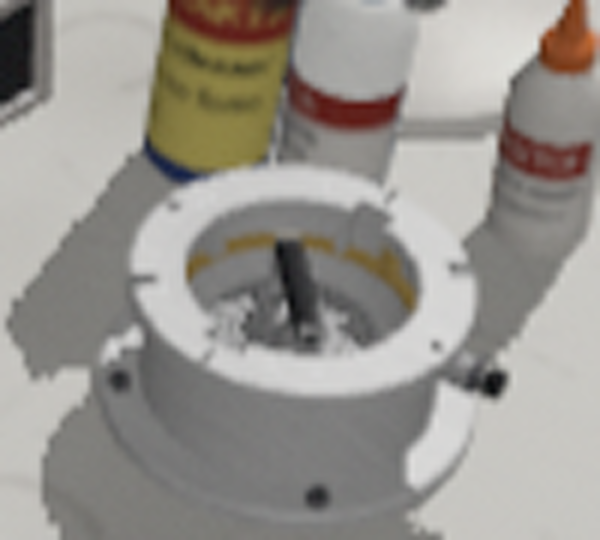

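```bash
python3 - <<'E'
from h import *
f=lambda u,v,z:onz("scene",344+u/6,199+v/6,z)[:2]
c=np.array([.6139,-.3019])
for n,u,v,o in (("slot+",390,195,0),("slot-",208,356,180),("purge+",460,268,-45),("purge-",143,280,135),("dot+",435,345,-90),("dot-",174,205,90)):
    P=f(u,v,.06); d=P-c; print(n,P.round(4),np.hypot(*d).round(4),((np.degrees(np.arctan2(d[1],d[0]))-o+180)%360-180).round(1))
A=np.array([f(u,v,.06) for u,v in((390,195),(208,356),(460,268),(143,280),(435,345),(174,205))])
print("pair centres",(A[0]+A[1])/2,(A[2]+A[3])/2,(A[4]+A[5])/2)
for i,o in((0,0),(2,-45),(4,-90)): d=A[i]-A[i+1]; print("pair",np.degrees(np.arctan2(d[1],d[0])).round(1)-o)
print("strap",f(297,290,.056))
P=f(492,381,.045)-c; print("plunger",np.degrees(np.arctan2(P[1],P[0]))+80,np.hypot(*P))
E
```

```text
slot+ [ 0.6699 -0.3161] 0.0578 -14.2
slot- [ 0.558  -0.2897] 0.0572 -12.4
purge+ [ 0.6431 -0.352 ] 0.058 -14.8
purge- [ 0.5835 -0.254 ] 0.0567 -12.6
dot+ [ 0.6004 -0.3573] 0.057 -13.7
dot- [ 0.6269 -0.2476] 0.0559 -13.4
pair centres [ 0.61396261 -0.30287167] [ 0.61330829 -0.3030268 ] [ 0.613647  -0.3024181]
pair -13.3
pair -13.700000000000003
pair -13.5
strap [ 0.60879576 -0.30338896]
plunger -14.164519901945695 0.07599673310890717
```

```bash
python3 -m crank '[{"x":-4.3,"y":-0.4,"z":0,"turn":0.06,"hand":4},{"x":-8.6,"y":-0.9,"z":0,"turn":0.13,"hand":4},{"x":-12.9,"y":-1.3,"z":1.5,"turn":0.2,"hand":4},{"x":-17.3,"y":-1.8,"z":3,"turn":0.26,"hand":4},{"x":-21.7,"y":-2.3,"z":4.5,"turn":0.33,"hand":4}]' >/dev/null; python3 st.py .420 -.394 .032 -78.5
```

```text
t 13.775 tcp [ 0.4146 -0.3912  0.1332] y yaw -78.8 j7 -0.26 open 0.0403 F [ 0.1 -0.4 -0.5] T [-0.01  0.16  0.02] grip 0.0 tilt 0.14
shift cm [ 0.49  0.4  10.12] turn -0.005
```

```bash
python3 -m crank '[{"x":0.5,"y":0.4,"z":2,"turn":0,"hand":4},{"x":0.5,"y":0.4,"z":5,"turn":0,"hand":4},{"x":0.5,"y":0.4,"z":8,"turn":0,"hand":4},{"x":0.5,"y":0.4,"z":9.8,"turn":0,"hand":4},{"x":0.5,"y":0.4,"z":9.9,"turn":0,"hand":4}]' >/dev/null; python3 st.py .420 -.394 .0345 -78.5
python3 -m crank '[{"x":0,"y":0,"z":0,"turn":0,"hand":3},{"x":0,"y":0,"z":0,"turn":0,"hand":0},{"x":0,"y":0,"z":0,"turn":0,"hand":0},{"x":0,"y":0,"z":0,"turn":0,"hand":0},{"x":0,"y":0,"z":0,"turn":0,"hand":0}]' 50 >/dev/null; python3 st.py
```

```text
t 14.4 tcp [ 0.4219 -0.3933  0.0341] y yaw -78.6 j7 -0.21 open 0.0395 F [-0.2 -0.   0.4] T [-0.01  0.16 -0.05] grip 0.0 tilt 0.18
shift cm [-0.2   0.03 -0.04] turn -0.002
t 15.025 tcp [ 0.4225 -0.3946  0.0365] y yaw -78.7 j7 -0.21 open 0.0134 F [-0.7  1.6  5.9] T [ 0.24  0.22 -0.02] grip 50.0 tilt 0.06
```

```bash
python3 -m crank '[{"x":0,"y":0,"z":-1,"turn":0,"hand":0},{"x":0,"y":0,"z":-4,"turn":0,"hand":0},{"x":0,"y":0,"z":-8,"turn":0,"hand":0},{"x":0,"y":0,"z":-9,"turn":0,"hand":0},{"x":0,"y":0,"z":-9,"turn":0,"hand":0}]' >/dev/null; python3 st.py .6165 -.3025 .125 -103.5; python3 - <<'E'
from circ import *
G={}
for c in("top","scene"): _,G[c]=grad(c,2)
o=ctrl.get_obs(); x0=o["ee_pos"][:2]; z=o["ee_pos"][2]-.0345
for dz in(-.002,0,.002):print(dz,[circ({c:G[c]},[(.051,z+.031+dz)],x0) for c in G])
print(x0)
E
```

```text
t 15.65 tcp [ 0.4223 -0.3943  0.1258] y yaw -78.6 j7 -0.26 open 0.0137 F [-0.4  1.3 -2.6] T [-0.01  0.17  0.02] grip 50.0 tilt 0.02
shift cm [20.85 -5.17  0.08] turn 0.434
-0.002 [(array([ 0.4126, -0.4022]), np.float64(-16.7)), (array([ 0.4202, -0.3932]), np.float64(-32.3))]
0 [(array([ 0.4125, -0.4021]), np.float64(-16.7)), (array([ 0.4187, -0.3937]), np.float64(-32.0))]
0.002 [(array([ 0.4124, -0.4014]), np.float64(-16.6)), (array([ 0.4171, -0.3941]), np.float64(-31.6))]
[ 0.42151351 -0.39367675]
```

```bash
python3 -m crank '[{"x":4,"y":-1,"z":0,"turn":0.09,"hand":0},{"x":8,"y":-2,"z":0,"turn":0.18,"hand":0},{"x":13,"y":-3.2,"z":0,"turn":0.27,"hand":0},{"x":18,"y":-4.4,"z":0,"turn":0.35,"hand":0},{"x":20.9,"y":-5.1,"z":0,"turn":0.434,"hand":0}]' >/dev/null
python3 -m crank '[{"x":0,"y":0,"z":1,"turn":0,"hand":0},{"x":0,"y":0,"z":1.5,"turn":0,"hand":0},{"x":0,"y":0,"z":1.5,"turn":0,"hand":0},{"x":0,"y":0,"z":1.5,"turn":0,"hand":0},{"x":0,"y":0,"z":1.5,"turn":0,"hand":0}]' >/dev/null
python3 st.py .6168 -.3031 .075 -103.5; python3 - <<'E'
from circ import *
G={};c="scene"
im,G[c]=grad(c,3)
o=ctrl.get_obs(); x0=o["ee_pos"][:2]; z=o["ee_pos"][2]-.0345
print("lid",circ(G,[(.051,z+.031)],x0),"lid2",circ(G,[(.051,z+.029)],x0),"pot",circ(G,[(.062,.06)],(.614,-.3025)), circ(G,[(.055,.052)],(.614,-.3025)),x0)
u,v=map(int,proj(c,(.615,-.3025,.07)))
cv2.imwrite("pics/p5.png",cv2.resize(im.astype(np.uint8)[v-45:v+45,u-50:u+50],None,fx=6,fy=6,interpolation=cv2.INTER_CUBIC)); print(u-50,v-45)
E
```

```text
t 17.1 tcp [ 0.6168 -0.3039  0.1112] y yaw -103.6 j7 -0.91 open 0.0135 F [ 0.8 -0.4 -2.4] T [ 0.01  0.09 -0.01] grip 50.0 tilt 0.03
shift cm [-0.02 -0.08  3.62] turn -0.001
lid (array([ 0.6103, -0.3022]), np.float64(-23.0)) lid2 (array([ 0.6131, -0.3016]), np.float64(-23.1)) pot (array([ 0.6145, -0.3016]), np.float64(-19.6)) (array([ 0.6225, -0.3078]), np.float64(-18.4)) [ 0.61709041 -0.30345461]
344 195
```

View pics/p5.png

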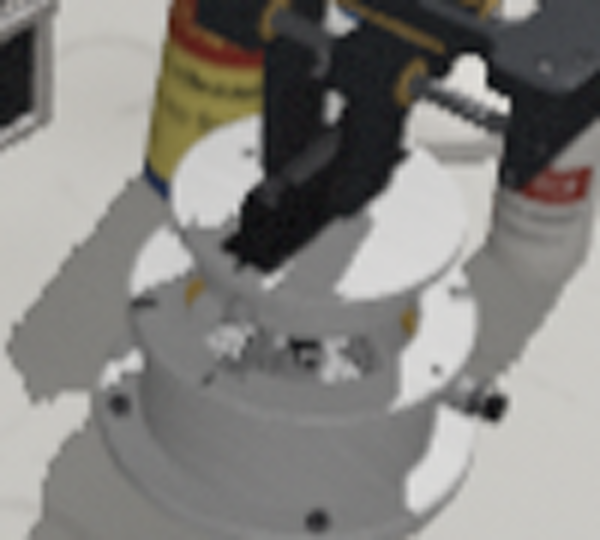

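```bash
python3 -m crank '[{"x":0.05,"y":-0.05,"z":0.6,"turn":0,"hand":0},{"x":0.05,"y":-0.05,"z":1.2,"turn":0,"hand":0},{"x":0.05,"y":-0.05,"z":1.6,"turn":0,"hand":0},{"x":0.05,"y":-0.05,"z":1.9,"turn":0,"hand":0},{"x":0.05,"y":-0.05,"z":1.9,"turn":0,"hand":0}]' >/dev/null
python3 st.py .6168 -.3031 .0705 -103.5
```

```text
t 17.875 tcp [ 0.6175 -0.3029  0.0913] y yaw -103.5 j7 -0.9 open 0.0135 F [ 0.1 -0.4 -2.7] T [0.02 0.14 0.04] grip 50.0 tilt 0.03
shift cm [-0.06  0.03  2.08] turn -0.001
```

```bash
python3 -m crank '[{"x":0,"y":0,"z":0.2,"turn":0,"hand":0},{"x":0,"y":0,"z":0.4,"turn":0,"hand":0},{"x":0,"y":0,"z":0.6,"turn":0,"hand":0},{"x":0,"y":0,"z":0.6,"turn":0,"hand":0},{"x":0,"y":0,"z":0.6,"turn":0,"hand":0}]' >/dev/null
python3 st.py .6168 -.3031 .0705 -103.5
```

```text
t 18.5 tcp [ 0.6177 -0.303   0.0857] y yaw -103.5 j7 -0.9 open 0.0135 F [-0.2 -0.3 -2.3] T [-0.04  0.14  0.01] grip 50.0 tilt 0.01
shift cm [-0.08  0.03  1.52] turn -0.001
```

```bash
python3 -m crank '[{"x":0,"y":0,"z":0.2,"turn":0,"hand":0},{"x":0,"y":0,"z":0.4,"turn":0,"hand":0},{"x":0,"y":0,"z":0.6,"turn":0,"hand":0},{"x":0,"y":0,"z":0.8,"turn":0,"hand":0},{"x":0,"y":0,"z":0.8,"turn":0,"hand":0}]' >/dev/null
python3 st.py .6168 -.3031 .0705 -103.5
```

```text
t 19.125 tcp [ 0.6175 -0.3029  0.0774] y yaw -103.5 j7 -0.89 open 0.0133 F [-1.2  0.5 -1.9] T [0.01 0.15 0.03] grip 50.0 tilt 0.03
shift cm [-0.06  0.04  0.69] turn -0.001
```

```bash
python3 -m crank '[{"x":0,"y":0,"z":0.2,"turn":0,"hand":0},{"x":0,"y":0,"z":0.4,"turn":0,"hand":0},{"x":0,"y":0,"z":0.6,"turn":0,"hand":0},{"x":0,"y":0,"z":0.6,"turn":0,"hand":0},{"x":0,"y":0,"z":0.6,"turn":0,"hand":0}]' >/dev/null
python3 st.py .6168 -.3031 .0705 -103.5
```

```text
t 19.75 tcp [ 0.6177 -0.303   0.0726] y yaw -103.5 j7 -0.89 open 0.0133 F [-2.7  1.2  5.7] T [0.39 0.51 0.01] grip 50.0 tilt 0.03
shift cm [-0.09  0.03  0.21] turn -0.001
```

```bash
python3 -m crank '[{"x":-0.05,"y":0,"z":0,"turn":0.08,"hand":0},{"x":-0.06,"y":0.03,"z":0,"turn":0.16,"hand":0},{"x":-0.06,"y":0.05,"z":0,"turn":0.24,"hand":0},{"x":-0.07,"y":0.07,"z":0,"turn":0.32,"hand":0},{"x":-0.07,"y":0.09,"z":0,"turn":0.4,"hand":0}]' 60 >/dev/null
python3 st.py .6163 -.303 .072 -148.5
```

```text
t 20.375 tcp [ 0.6178 -0.3044  0.0726] y yaw -126.5 j7 -1.2 open 0.014 F [ 0.5 -0.3  3.2] T [0.05 0.17 0.23] grip 60.0 tilt 0.16
shift cm [-0.21 -0.03  0.06] turn 0.383
```

```bash
python3 -m crank '[{"x":0,"y":0.02,"z":0,"turn":0.08,"hand":0},{"x":0,"y":0.04,"z":0,"turn":0.16,"hand":0},{"x":-0.01,"y":0.06,"z":0,"turn":0.24,"hand":0},{"x":-0.01,"y":0.07,"z":0,"turn":0.32,"hand":0},{"x":-0.02,"y":0.09,"z":0,"turn":0.38,"hand":0}]' >/dev/null
python3 -m crank '[{"x":0,"y":0,"z":0,"turn":0,"hand":0},{"x":0,"y":0,"z":0,"turn":0,"hand":0},{"x":0,"y":0,"z":0,"turn":0,"hand":0},{"x":0,"y":0,"z":0,"turn":0,"hand":0},{"x":0,"y":0,"z":0,"turn":0,"hand":0}]' >/dev/null
python3 st.py .6163 -.303 .072 -148.5;  python3 - <<'E'
from h import *
c="scene"
im=np.mean([optics.capture(c).astype(np.float32) for _ in range(3)],0)
u,v=map(int,proj(c,(.615,-.3025,.07)))
cv2.imwrite("pics/p6.png",cv2.resize(im.astype(np.uint8)[v-45:v+45,u-50:u+50],None,fx=6,fy=6,interpolation=cv2.INTER_CUBIC))
E
```

```text
t 21.625 tcp [ 0.617  -0.3053  0.0726] y yaw -148.2 j7 -1.51 open 0.0137 F [ 1.8 -0.7  5.6] T [-0.31 -0.15  0.1 ] grip 60.0 tilt 0.17
shift cm [-0.23 -0.06  0.06] turn 0.005
```

View pics/p6.png

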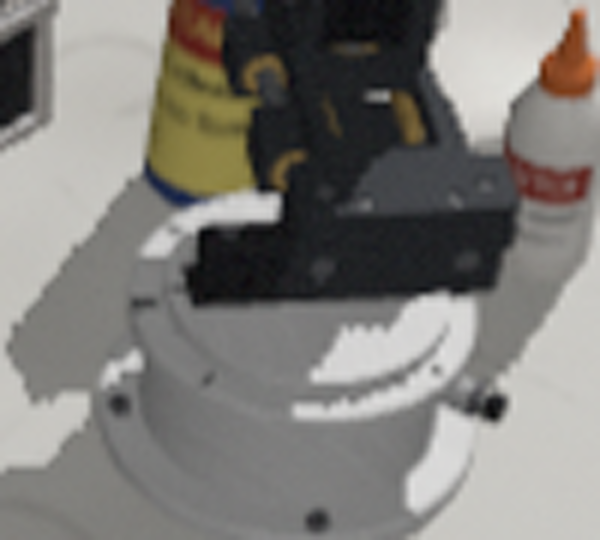

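```bash
python3 - <<'E'
from circ import *
u,v=map(int,proj("scene",(.615,-.3025,.07)))
f=lambda a,b,z:onz("scene",u-50+a/6,v-45+b/6,z)[:2]
for z in(.067,):
    a,b=f(195,302,z),f(475,292,z); d=b-a; print(a,b,np.hypot(*d),np.degrees(np.arctan2(d[1],d[0])),"want",-58.5)
G={};_,G["scene"]=grad("scene",2)
print(circ(G,[(.051,.067)],(.614,-.3025)),circ(G,[(.062,.06)],(.614,-.3025)))
E
python3 st.py
```

```text
[ 0.5858383  -0.27251164] [ 0.63766319 -0.35831884] 0.10024317711077739 -58.86932175531009 want -58.5
(array([ 0.6186, -0.3105]), np.float64(-19.9)) (array([ 0.6132, -0.3019]), np.float64(-23.3))
t 21.875 tcp [ 0.617  -0.3053  0.0726] y yaw -148.2 j7 -1.51 open 0.0136 F [ 2.1 -1.4  5.9] T [-0.27 -0.15  0.1 ] grip 60.0 tilt 0.17
```

```bash
python3 -c "
from plant import ticket
print(ticket.sign_off())"
```

```text
the job is handed in; nothing more can be done
None
```

I handed the job in at about 22 s. The cartridge is down on the pot's floor over the post and released. The lid is home and still held at the purge mark: its bar measures about 45° clockwise of open, and I saw no sign of contact with the lock plunger. No verdict came back.

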